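Coolant check: set the sample cell in the photometer and take the reading

ROBOT

A 7-joint arm with a two-finger parallel gripper is mounted at the origin on the work surface. World frame = base frame: x ahead of the robot, y to its left, z up, the work surface at z = 0. Lengths are in m, angles in rad, forces in N, time in s.
With the tool pointing down it reaches from about 0.425 to 0.95 m from the base axis. Payload 4.7 kg.
Tool frame: the origin (TCP) lies on the centre line of the jaws, within the pads' length; the fingertips stand robot.nose_length ahead of it and the grasp point (between the pads) lies 8 mm behind it (robot.nose_length is the distance from the TCP to the fingertips, in m); z points along the fingers, x is the direction in which the jaws open and shut, and the axes are right-handed (so a half turn about z gives the same grasp; the last joint's range is limited). The gripper opens to 85 mm and grips with 20 to 120 N. Pads are 22 mm wide; open, the fingers measure 114 mm over their backs; the gripper's body (76 mm by 85 mm) begins 54 mm behind the grasp point. The pads swing forward as they close: fully open they stand 13 mm farther back than shut.
Start: joints at [1.083, 0.469, -0.049, 1.532, 0.024, 1.141, -0.082], TCP at [0.299, -0.605, 0.242] pointing down, gripper open.
Joint ranges: [-2.59, 2.59], [-0.33, 1.99], [-1.39, 1.29], [0.1, 2.45], [-1.04, 4.18], [0.21, 1.99], [-2.66, 2.66]. Speed limits (rad/s): [2.57, 2.57, 3.14, 3.14, 3.14, 3.14, 3.14].

INTERFACE

Orientations are given as [roll, pitch, yaw] about the fixed x, y, z axes, in that order (R = Rz(yaw) Ry(pitch) Rx(roll)).
In Python, from plant import robot gives the robot as it stands. Calls block until the motion is done:
- robot.goto(position, orientation): joint-space move of the TCP to a pose.
- robot.move_straight(position, vel=0.15, attitude=None, contact_N=None): straight line of the TCP; attitude=None keeps the orientation; vel is the mean speed in m/s. With contact_N (N) it stops when the force on the tool has changed by that much, and returns True; else False.
- robot.move_joints(angles): joint-space move.
- robot.grip(opening, strength=None): opening from 0.0 (shut) to 1.0 (fully open); strength is the grip in N (None keeps the last); returns when the fingers have stopped.
- robot.sleep(seconds).
- robot.inverse_kinematics(position, orientation): joint angles nearest the present ones, or None.
- robot.sense(): the state.
- robot.grab_frame(name): name is "scene" or "top" or "wrist"; returns a dict with "image" (420x560x3 uint8, red, green, blue), "range_z" (420x560 float32, m along the optical axis (not along the pixel's ray), 0 where there is no reading), "fx", "fy", "cx", "cy" (pixels), "R" (3x3) and "t" (3): a world point X has camera coordinates R X + t. Camera axes: x right, y down, z forward; pixel columns grow to the right and rows downward; lengths in m; the calibration is good to about 2 mm. A picture is of the moment at which its call begins.
A pose or a line that the arm cannot do raises robot.IKError and nothing moves.
- robot.close_job(): hands the job in, once; it reports no verdict.
The state is a dict: "t": time; "joint_pos": joint angles; "joint_velocities": joint speeds; "effort": joint torques, N m; "tcp_pos": TCP position; "tcp_rot": TCP orientation; "wrist_force": force on the tool from outside, world axes, zero at the start; "torque": the same for the moment, N m; "opening": opening from 0.0 (shut) to 1.0 (fully open).
Only numpy, scipy, OpenCV 4.12 (cv2) and the standard library are available. Lean on these libraries where they do the work, as an engineer would, in place of code of your own. Each camera call takes 0.05 s, during which the arm holds its last target.

TASK

Take the tall windowed sample cell out of the steel rack, stand it on the rubber pad and let go, then take it again from its other two sides and set it fully down in the photometer's well with its clear faces looking at the two towers, and let go. Then press the photometer's key down to its first click and keep it there for about a second, and then press it all the way down and release it. Keep the cell upright throughout and leave everything else where it is.

Things in the scene. Friction and masses are not known exactly. Their poses are not given: they have to be found in the camera images.
- cell: The sample cell: an upright square column 30 x 30 mm, 80 mm tall (lowest 3 mm stepped in to 26 x 26), with a steel rib on top (30 mm along the cell's x, 5 mm wide, 4 mm high); about 90 g. Below the head its +x and -x faces are clear, +y and -y frosted white: light must pass along its x, as the rib points. Tallest of the rack's samples. Origin: centre of the underside, z up.
- cell_head (a point): Centre of the cell's black square head, the part to grip (30 x 30 mm, from 46 to 80 mm above the cell's underside); this point is 63 mm above the underside. Axes as the cell's.
- rack: Fixed steel rack, base 60 x 150 x 6 mm, three places in a row along its y (at y = -39, 0, 39 mm), open to its front and back (-x, +x). 84 mm high dividers (5 mm thick, 24 mm wide in x) leave 2 mm beside a cell, no room for fingers: grip along the rack's x and lift straight up. Which place holds the cell varies. Origin: centre of the underside.
- rack_floor (a point): Centre of the rack's floor, on which the samples stand, 6 mm above the bench. They stand behind lips 3 mm thick (outer faces at x = -21 and 21 mm) that reach 20 mm above the bench. The cell's clear faces look to the rack's front and back (cell x along rack x within a few degrees). The other two places hold a shorter square block and a round vial.
- pad: Black rubber pad, 100 x 100 mm, 4 mm thick, fixed on the bench between rack and photometer. Origin: centre of the underside, its top is 4 mm higher. The cell may stand on it anywhere, at any heading.
- reader: Photometer, fixed: grey box 130 mm (its x) by 260 mm (its y), deck 45 mm above the bench. A square well in the middle of the deck stands between two black towers; the light path runs from tower to tower along the reader's y, over the well. The key is on the deck at y = -98 mm, a flat display at the +y end. Origin: centre of the underside.
- well_floor (a point): Centre of the well's floor, 20 mm above the bench; axes as the reader's. A seated cell has its underside here.
- well_mouth (a point): Centre of the well's mouth, level with the deck, 45 mm above the bench; axes as the reader's. The well is 33 x 33 mm, its sides parallel to the box, 25 mm deep, its rim chamfered 3 mm.
- tower_lamp (a point): Centre of the top of the lamp tower, 36 mm (reader's x) by 40 mm (y), 58 mm above the deck, 42 mm from the well's centre on its +y side; inner face 22 mm from the well's centre. Only 7 mm remain between a seated cell and each tower, no room for fingers: hold the cell by the faces that look along the reader's x.
- tower_detector (a point): Centre of the top of the detector tower, the same size, 42 mm from the well's centre on its -y side.
- key_top (a point): Centre of the top of the round grey key (25 mm diameter), moving with it; unpressed 65 mm above the bench, 20 mm above the deck. It goes straight down 5 mm to its first click (spring 1.5 to 3 N), stops there against a stiffer spring that yields only above 10 N, then 4 mm more (10 to 13 N) to its end stop. A push of 5 to 7 N holds it at the first click. It springs back when released.
- key (a joint): Light first stage of the key, m: 0 up, 0.005 at the first click (it stays at 0.005 while the key goes deeper).
- key_deep (a joint): Stiff second stage of the key, m: 0 until the push exceeds 10 N, 0.004 fully down.
- blank: Plain white square block 30 x 30 x 58 mm standing in the rack, origin centre of the underside; leave it there.
- vial: Round amber vial with black cap, 29 mm diameter, 60 mm tall, standing in the rack, origin centre of the underside; leave it there.
- padlock: Brass padlock lying flat on the bench, body 46 x 50 mm, 22 mm high, with a steel shackle; leave it.
- screwdriver: Screwdriver lying on the bench; leave it.
- oil_bottle: Standing bottle, 52 mm diameter, 130 mm tall; leave it.
- mug: White mug, 76 mm diameter, 90 mm tall; leave it.
- lock_barrel: Brass lock barrel lying on the bench, 60 mm long, 29 mm high; leave it.
There are look-alikes about, which are no part of the job. What is shaped like the cell but blue is not meant. Of the things shaped like the pad, the black one is meant.

How it is judged:
On the way, in this order (a step that is already met when the one before it is completed fails the run):
1. the cell stands upright on the rubber pad, let go (x of cell in the frame of pad between -0.05 and 0.05 m and y of cell in the frame of pad between -0.05 and 0.05 m and z of cell in the frame of pad below 0.007 m and angle between cell's own z axis and vertical below 0.08 rad and contact force between the fingers and cell below 0.1 N), for 0.2 s.
2. the cell sits fully down in the well, clear faces towards the towers, let go (horizontal distance between cell and well_floor below 0.004 m and z of cell in the frame of well_floor below 0.003 m and angle between cell's own z axis and vertical below 0.08 rad and angle between the x axis of cell and the y axis of reader, either way round below 0.15 rad and contact force between the fingers and cell below 0.1 N), for 0.2 s.
3. with the cell in place, the key is held at its first click (at least 4 mm down, not more than 1.5 mm beyond the click) for half a second (value of joint key above 0.004 m and value of joint key_deep below 0.0015 m and z of cell in the frame of well_floor below 0.003 m and horizontal distance between cell and well_floor below 0.004 m), for 0.5 s.
4. then the key is pressed all the way down (value of joint key above 0.004 m and value of joint key_deep above 0.003 m and z of cell in the frame of well_floor below 0.003 m and horizontal distance between cell and well_floor below 0.004 m), for 0.05 s.
At the end, for the whole second after the job is handed in: The cell stands at rest in the well, its underside within 3 mm of the well's floor and 4 mm of its centre, upright within 0.08 rad, its clear faces square to the light path between the towers within 0.15 rad (either way round); the key is released and up again (horizontal distance between cell and well_floor below 0.004 m and z of cell in the frame of well_floor below 0.003 m and angle between cell's own z axis and vertical below 0.08 rad and angle between the x axis of cell and the y axis of reader, either way round below 0.15 rad and linear speed of cell below 0.02 m/s and value of joint key below 0.0015 m and value of joint key_deep below 0.001 m); the robot touches nothing.
It fails at once if the cell is tipped over (more than 0.6 rad) (angle between cell's own z axis and vertical above 0.6 rad).
It fails at once if another sample or a bystander is moved by more than 25 mm (distance of any of blank, vial, padlock, screwdriver, oil_bottle, mug, lock_barrel from where it was at the start of the episode above 0.025 m).
It also fails if it takes over 72 s, if anything falls off the work surface, if the arm or the gripper's body presses on something with over 40 N, if the wrist force passes 120 N, or if a joint passes its speed limit or range.

## Working session

There is one attempt and no reset: what is moved stays moved. The work goes in short steps, each a Python script; the robot and the scene stay as the last script left them, time stands still between calls to the robot, and variables do not carry over. Pictures are saved under pics/ and viewed, and the job is handed in when it is done.

```bash
mkdir -p pics; ls; cat > h.py <<'E'
import numpy as np,cv2
from plant import robot
def snap(name,fn):
    f=robot.grab_frame(name); cv2.imwrite('pics/'+fn+'.png',f['image'][:,:,::-1]); np.savez('pics/'+fn+'.npz',**f); return f
def world(f,u,v,z=None):
    d=z if z is not None else f['range_z'][int(v),int(u)]
    c=np.array([(u-f['cx'])/f['fx']*d,(v-f['cy'])/f['fy']*d,d]); return np.array(f['R']).T@(c-np.array(f['t']))
def cloud(f):
    d=f['range_z'];v,u=np.indices(d.shape)
    c=np.stack([(u-f['cx'])/f['fx']*d,(v-f['cy'])/f['fy']*d,d],-1)
    return (c-np.array(f['t']))@np.array(f['R'])
E
python3 - <<'E'
from h import *
snap('scene','s0');f=snap('top','t0');print(robot.nose_length,robot.sense()); print(f['R'],f['t'],f['fx'])
E
```

```text
pics
0.011 {'t': 0.1, 'joint_pos': array([ 1.08312357,  0.46939097, -0.04856769,  1.53356777,  0.02415204,
        1.1410104 , -0.08229733]), 'joint_velocities': array([ 0.00062169, -0.00227281, -0.00104989, -0.00217882,  0.00101263,
        0.00053229,  0.00065772]), 'effort': array([ 7.92064038e-04, -5.11510956e+01, -4.69385320e-02, -2.38389730e+01,
        1.08346323e-02,  4.38419112e-03, -3.16707292e-05]), 'tcp_pos': array([ 0.29868517, -0.6047581 ,  0.24134876]), 'tcp_rot': array([ 3.14147074e+00,  1.78559547e-03, -1.11199474e+00]), 'wrist_force': array([-0.61300147, -0.56054989,  0.85798866]), 'torque': array([ 0.02755516, -0.04033971, -0.01397139]), 'opening': 0.9995962431453916}
[[-0.00498592 -0.99970707  0.02368361]
 [-0.99425163  0.00242284 -0.10704127]
 [ 0.10695254 -0.02408117 -0.99397246]] [-0.01868887  0.56630861  0.83725603] 408.08568961273954
```

View pics/s0.png

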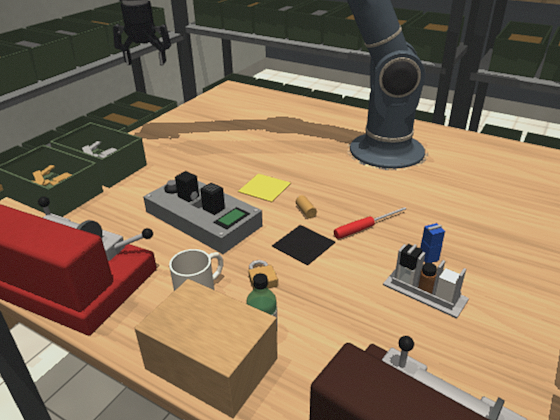

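View pics/t0.png

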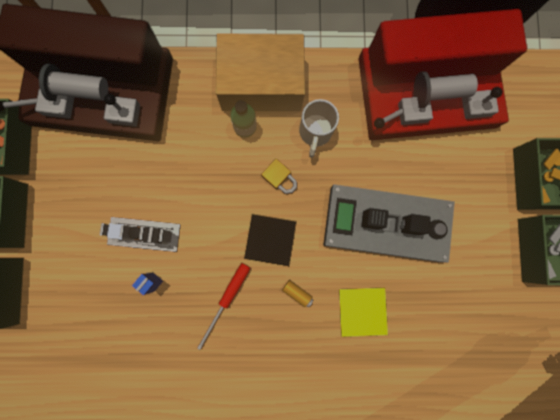

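```bash
python3 - <<'E'
import numpy as np,cv2
from h import cloud
t=dict(np.load('pics/t0.npz'));s=dict(np.load('pics/s0.npz'))
a=cv2.resize(t['image'][205:305,90:190],(400,400),interpolation=cv2.INTER_CUBIC)
b=cv2.resize(s['image'][215:315,380:480],(400,400),interpolation=cv2.INTER_CUBIC)
c=cv2.resize(t['image'][180:265,320:460],(560,340))[:,:,::-1]
cv2.imwrite('pics/c1.png',np.hstack([a,b])[:,:,::-1]);cv2.imwrite('pics/c2.png',c)
P=cloud(t)
for n,(u,v) in dict(rackL=(105,234),cell=(116,232),r2=(155,236),pad=(270,240),reader=(390,224),key=(439,230),blue=(147,284),well=(393,223)).items(): print(n,P[v,u])
# reader deck box
z=P[...,2]
for n,(lo,hi,y0,y1) in dict(deck=(.035,.055,-.6,-.02),rack=(.003,.012,.2,.6)).items():
  pass
m=(z>.035)&(z<.055); m[:180]=0;m[265:]=0;m[:,:320]=0;m[:,460:]=0
p=P[m][:,:2].astype(np.float32); print('deck',cv2.minAreaRect(p),np.median(z[m]))
g=cv2.cvtColor(t['image'],cv2.COLOR_RGB2GRAY)
m=(g<60); m[:210]=0;m[270:]=0;m[:,:240]=0;m[:,300:]=0
print('pad',cv2.minAreaRect(P[m][:,:2].astype(np.float32)),m.sum())
m=z>.012; m[:205]=0;m[260:]=0;m[:,:95]=0;m[:,190:]=0
print('rackup',cv2.minAreaRect(P[m][:,:2].astype(np.float32)))
for zz in (.09,.085,.08,.066,.06): 
  k=m&(abs(z-zz)<.0025); print(zz,k.sum(),P[k].mean(0) if k.any() else 0)
E
```

```text
rackL [0.51659443 0.33201369 0.06600295]
cell [0.5209155  0.31283866 0.05921584]
r2 [0.51126391 0.22668964 0.08586645]
pad [0.50545978 0.0011119  0.00349775]
reader [ 0.53832915 -0.25822049  0.01930043]
key [ 0.52221905 -0.3450185   0.06602842]
blue [0.41785332 0.24174805 0.07834337]
well [ 0.54036899 -0.26440497  0.0206809 ]
deck ((0.5399585962295532, -0.2525100111961365), (0.26159560680389404, 0.13026557862758636), 81.75469207763672) 0.0444494221238
pad ((0.5064548850059509, 0.0009457841515541077), (0.09680458903312683, 0.09602805972099304), 80.12461853027344) 1961
rackup ((0.508909285068512, 0.16715900599956512), (0.3397996723651886, 0.04200968146324158), 83.82972717285156)
0.09 32 [0.51506896 0.23548175 0.08908603]
0.085 254 [0.51616276 0.24465739 0.08452375]
0.08 119 [0.51993269 0.26796047 0.08086553]
0.066 183 [0.52170771 0.28870551 0.06487396]
0.06 135 [0.52227    0.3020567  0.06094203]
```

View pics/c1.png

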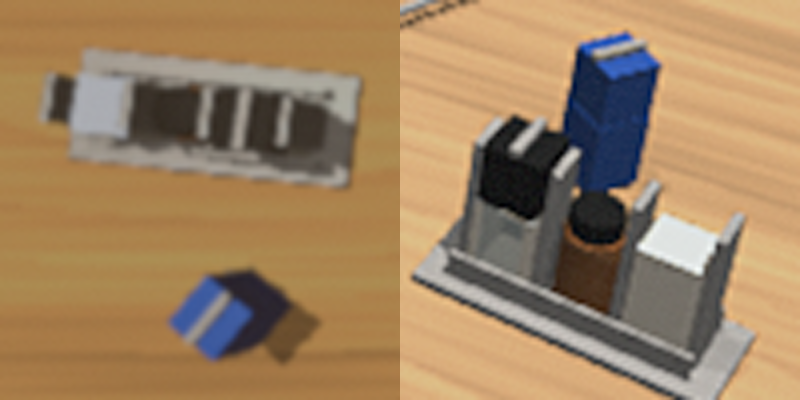

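View pics/c2.png

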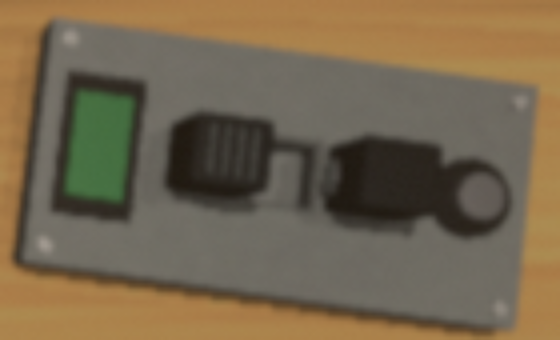

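Candidates: the black-headed column with a rib in the rack (scene 412,257; top ~150,235) and a blue look-alike outside it (scene 432,240; top 147,284). The crop confirms the black-headed one, with clear lower faces, in the rack's −y place; blue is excluded. The pad is the black one (top 270,240), not the yellow one. Next is a wrist view of the rack.

```bash
python3 - <<'E'
from h import *
pi=np.pi
robot.move_straight([0.3,-0.605,0.34],vel=.25)
p=[.50,.24,.30]
for y in (-.1,pi-.1,pi/2-.1,-pi/2-.1):
    print(y,[robot.inverse_kinematics(q,[pi,0,y]) is not None and robot.inverse_kinematics(q,[pi,0,y])[6].round(2) for q in (p,[.515,.235,.06],[.505,0,.06],[.54,-.25,.08],[.525,-.35,.08])])
robot.goto(p,[pi,0,-.1])
print(robot.sense()['t'],robot.sense()['joint_pos'])
f=snap('wrist','w1');print(f['R'],-f['R'].T@f['t'])
E
```

```text
-0.1 [np.float64(-0.99), np.float64(-1.27), np.float64(-0.54), np.float64(0.02), np.float64(0.22)]
3.041592653589793 [np.float64(2.12), np.float64(1.74), np.float64(2.13), np.float64(-2.09), np.float64(-2.56)]
1.4707963267948965 [np.float64(0.57), np.float64(0.26), np.float64(0.93), np.float64(1.47), np.float64(1.63)]
-1.6707963267948966 [np.float64(-2.5), np.float64(-2.57), np.float64(-2.01), np.float64(-1.39), np.float64(-1.19)]
3.6917 [ 0.30979653  0.42488988 -1.10760523  1.70497202  0.39769581  1.26183917
 -0.98859867]
[[ 0.99476744 -0.10215109 -0.00169853]
 [-0.09698066 -0.94938462  0.29877014]
 [-0.03213226 -0.29704208 -0.95432359]] [0.50971762 0.31523383 0.43179136]
```

View pics/w1.png

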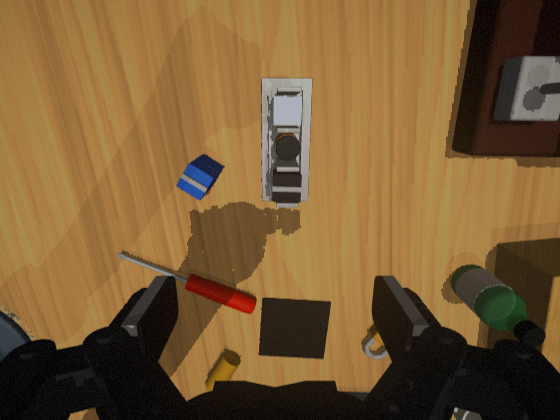

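Wrist view: rack at (262–312, 78–202), cell with rib at (287,185), vial cap (287,148), white block (287,108), blue look-alike (200,178). Next I measure all three from depth.

```bash
python3 - <<'E'
import numpy as np,cv2
from h import cloud
for n,box in (('w1',(60,225,245,325)),('t0',(210,260,90,190))):
  f=dict(np.load(f'pics/{n}.npz'));P=cloud(f);z=P[...,2]
  M=np.zeros(z.shape,bool);M[box[0]:box[1],box[2]:box[3]]=1
  g=f['image'].astype(int); 
  k=M&(abs(z-.006)<.003)&(g.min(-1)>90)&(g[...,0]-g[...,2]<25)
  print(n,'base',cv2.minAreaRect(P[k][:,:2].astype(np.float32)),k.sum(),np.median(z[k]))
  k=M&(z>.082)&(z<.0875)&(P[...,1]>.205)&(P[...,1]<.265)&(g.max(-1)<70)
  print('celltop',cv2.minAreaRect(P[k][:,:2].astype(np.float32)),k.sum(),np.median(z[k]))
  k=M&(z>.0862)&(P[...,1]>.2)&(P[...,1]<.27)
  print('rib/div',k.sum(),P[k].mean(0),P[k].min(0),P[k].max(0))
f=dict(np.load('pics/w1.npz'));P=cloud(f)
im=cv2.resize(f['image'][160:210,250:325],(750,500),interpolation=cv2.INTER_CUBIC)
cv2.imwrite('pics/c3.png',im[:,:,::-1])
for v in range(166,206,2): print(v,P[v,287].round(4),P[v,287,2].round(3))
# pad
g=f['image'].max(-1);m=(g<60)&(abs(P[...,2]-.004)<.004);m[:292]=0;m[365:]=0;m[:,:250]=0;m[:,335:]=0
print('pad',cv2.minAreaRect(P[m][:,:2].astype(np.float32)))
E
```

```text
w1 base ((0.5188260078430176, 0.2753211259841919), (0.14850710332393646, 0.05897124856710434), 83.54644012451172) 1848 0.006499004903584288
celltop ((0.5138972997665405, 0.23756879568099976), (0.03507523983716965, 0.02984551712870598), 81.04097747802734) 600 0.0862181580270347
rib/div 505 [0.51358051 0.23565276 0.08779916] [0.49717064 0.21977194 0.08620151] [0.52885015 0.25196383 0.09198796]
t0 base ((0.5194612741470337, 0.2745444178581238), (0.14916270971298218, 0.05677632614970207), 83.94742584228516) 509 0.004984502230138449
celltop ((0.5140115022659302, 0.23566977679729462), (0.03014666959643364, 0.02764180675148964), 81.608154296875) 140 0.08462156620343247
rib/div 62 [0.51537372 0.23380658 0.0879479 ] [0.50136384 0.21497269 0.08621727] [0.53095082 0.2496193  0.09239206]
166 [0.5164 0.2579 0.0794] 0.079
168 [0.5161 0.2565 0.084 ] 0.084
170 [0.5159 0.2545 0.0841] 0.084
172 [0.516  0.25   0.0706] 0.071
174 [0.5156 0.2503 0.0843] 0.084
176 [0.5153 0.2485 0.0855] 0.085
178 [0.5151 0.2468 0.0877] 0.088
180 [0.5149 0.2447 0.0876] 0.088
182 [0.5147 0.2425 0.0873] 0.087
184 [0.5146 0.2402 0.0862] 0.086
186 [0.5144 0.238  0.0861] 0.086
188 [0.5141 0.2368 0.0902] 0.09
190 [0.5139 0.2347 0.09  ] 0.09
192 [0.5138 0.2316 0.0861] 0.086
194 [0.5136 0.2294 0.0859] 0.086
196 [0.5134 0.2276 0.0872] 0.087
198 [0.5132 0.2246 0.0843] 0.084
200 [0.513  0.2229 0.0861] 0.086
202 [0.5128 0.2205 0.0854] 0.085
204 [0.5126 0.218  0.0841] 0.084
pad ((0.505245566368103, 0.001701604574918747), (0.0993383452296257, 0.09930885583162308), 80.26526641845703)
```

View pics/c3.png

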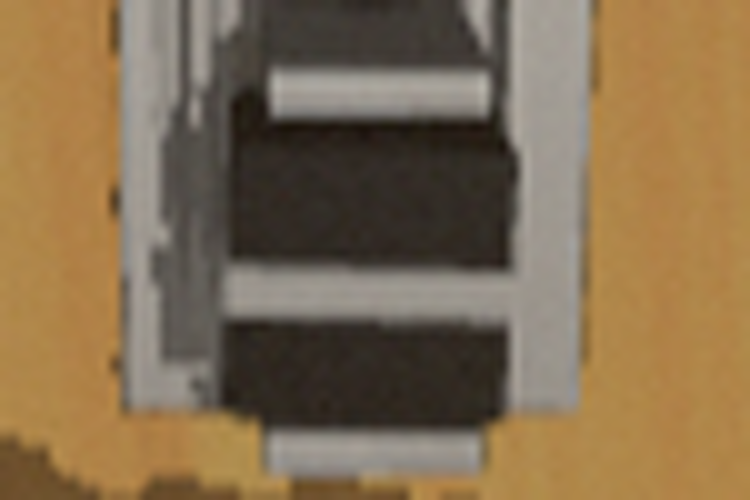

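```bash
python3 - <<'E'
from h import *
pi=np.pi;o=[pi,0,-.107]
robot.grip(.62)
robot.goto([.514,.236,.16],o)
robot.move_straight([.514,.236,.061],vel=.08)
robot.grip(0,strength=40)
s=robot.sense();print(s['opening'],s['wrist_force'],s['tcp_pos'])
snap('wrist','w2');snap('scene','s2')
robot.move_straight([.514,.236,.175],vel=.08)
s=robot.sense();print(s['t'],s['opening'],s['wrist_force'],s['tcp_pos'],s['joint_pos'])
f=snap('scene','s3');snap('wrist','w3')
cv2.imwrite('pics/c4.png',np.vstack([cv2.resize(f['image'][130:320,330:500],(510,570))])[:,:,::-1])
E
```

```text
0.35030791432794306 [-0.65649463 -0.91011547  1.91510781] [0.51425764 0.23612178 0.06140235]
8.1667 0.34636396511351797 [-0.11280374 -0.74872286 -2.25467439] [0.51375374 0.23578867 0.17445941] [ 0.22634075  0.56039838 -1.00187223  1.83063854  0.54051679  1.05452869
 -1.09321229]
```

View pics/c4.png

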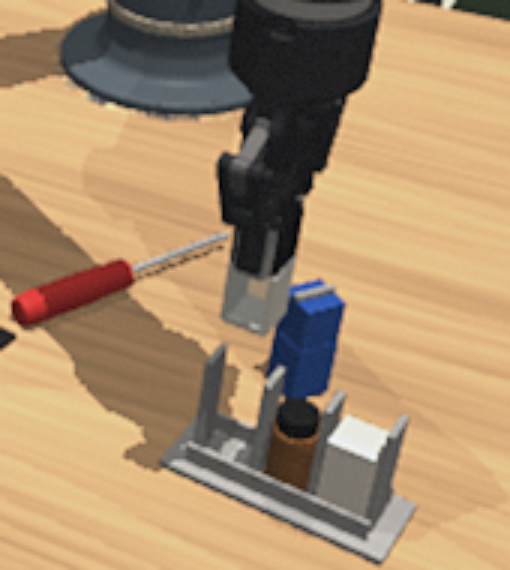

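View pics/w3.png

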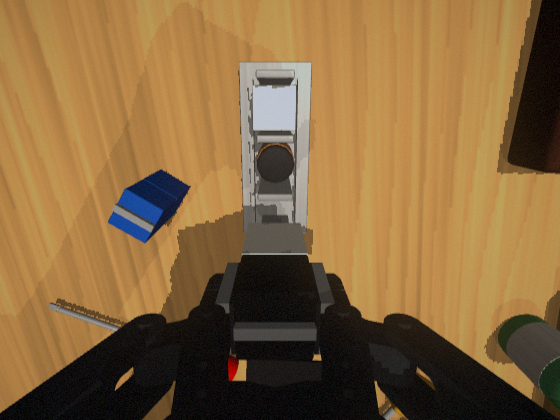

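The cell is lifted clear and upright, with the head squarely between the pads (~275,300). Now on to the pad.

```bash
python3 - <<'E'
from h import *
pi=np.pi
robot.move_straight([.505,.001,.13],vel=.2)
robot.move_straight([.505,.001,.066],vel=.1)
c=robot.move_straight([.505,.001,.054],vel=.02,contact_N=4)
s=robot.sense();print(c,s['tcp_pos'],s['wrist_force'],s['t'])
robot.grip(.62);robot.sleep(.3)
robot.move_straight([.505,.001,.19],vel=.15)
print(robot.sense()['t'])
o=[pi,0,1.464]
robot.goto([.505,.001,.23],o)
f=snap('wrist','w4');g=snap('top','t4');snap('scene','s4')
print(robot.sense()['t'],robot.sense()['tcp_pos'])
for n,f in(('w',f),('t',g)):
  P=cloud(f);k=(P[...,2]>.079)&(P[...,2]<.095)&(abs(P[...,0]-.505)<.03)&(abs(P[...,1])<.03)
  print(n,k.sum(),cv2.minAreaRect(P[k][:,:2].astype(np.float32)),np.median(P[k],0))
  k&=f['image'].min(-1)>90
  print('rib',k.sum(),cv2.minAreaRect(P[k][:,:2].astype(np.float32)))
E
```

```text
True [0.50536753 0.00101065 0.05933259] [-1.26207502  0.57093493  5.58973601] 10.8417
12.5167
13.9583 [0.50489046 0.00102967 0.22981607]
w 1226 ((0.5060335993766785, 0.0006209239363670349), (0.029550764709711075, 0.029968425631523132), 84.46984100341797) [0.50515508 0.00085868 0.08450318]
rib 150 ((0.5098121166229248, -6.794091314077377e-05), (0.0042873830534517765, 0.02237681671977043), 83.6572036743164)
t 0 ((0.0, 0.0), (0.0, 0.0), 0.0) [nan nan nan]
rib 0 ((0.0, 0.0), (0.0, 0.0), 0.0)
  return _methods._mean(a, axis=axis, dtype=dtype,
  ret = um.true_divide(
```

View pics/w4.png

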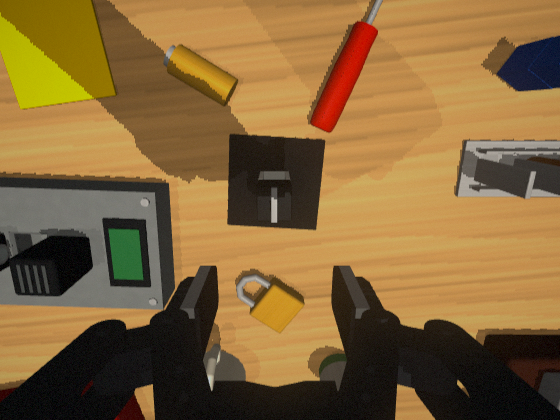

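View pics/s4.png

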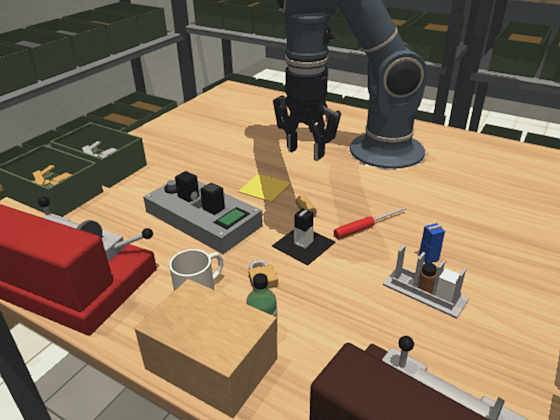

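The cell stands upright on the black pad at wrist (273,195) with nothing holding it. I'll survey the well from above with the wrist camera before regripping.

```bash
python3 - <<'E'
from h import *
pi=np.pi
robot.goto([.53,-.34,.26],[pi,0,-.144])
f=snap('wrist','w5');print(robot.sense()['t'],robot.sense()['tcp_pos'])
P=cloud(f);z=P[...,2]
R=(abs(P[...,0]-.54)<.09)&(abs(P[...,1]+.2525)<.16)
k=R&(abs(z-.045)<.004);print('deck',cv2.minAreaRect(P[k][:,:2].astype(np.float32)),np.median(z[k]))
k=R&(abs(z-.103)<.005);
for nm,kk in(('lamp',k&(P[...,1]>-.25)),('det',k&(P[...,1]<-.25))):
  print(nm,kk.sum(),cv2.minAreaRect(P[kk][:,:2].astype(np.float32)) if kk.sum() else 0,np.median(z[kk]))
k=R&(abs(z-.065)<.004)&(P[...,1]<-.31);print('key',k.sum(),cv2.minEnclosingCircle(P[k][:,:2].astype(np.float32)),np.median(P[k],0))
k=R&(z<.03)&(abs(P[...,0]-.54)<.03)&(abs(P[...,1]+.2525)<.03);print('well',k.sum(),cv2.minAreaRect(P[k][:,:2].astype(np.float32)),np.median(z[k]))
E
```

```text
15.3 [ 0.53057383 -0.33775187  0.26006528]
deck ((0.5349322557449341, -0.27430373430252075), (0.21636627614498138, 0.1304723471403122), 81.79864501953125) 0.04554038835054374
lamp 2595 ((0.5442309975624084, -0.21109071373939514), (0.039529941976070404, 0.036038365215063095), 81.79754638671875) 0.10359514372354114
det 2000 ((0.532198965549469, -0.29381635785102844), (0.04000706225633621, 0.03574208915233612), 82.13682556152344) 0.10329033075359564
key 457 ((0.5242034196853638, -0.3488854467868805), 0.012467415072023869) [ 0.52431596 -0.34840242  0.06521141]
well 1085 ((0.5379678606987, -0.2520349323749542), (0.03301311284303665, 0.03291602060198784), 81.91288757324219) 0.020594398132828498
```

View pics/w5.png

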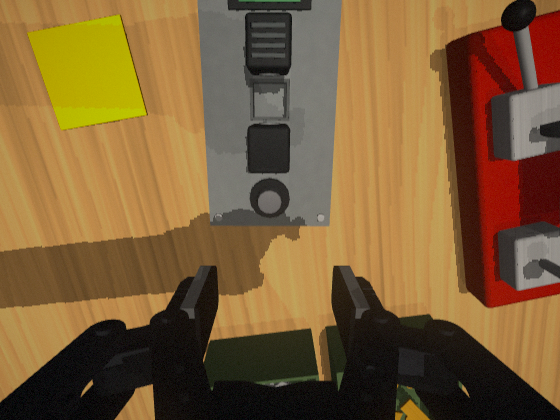

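Well seen at wrist (270,100), towers at (268,42) and (268,148), key at (270,198). The well centre from its floor (.538,−.252) agrees with the tower midpoint (.5382,−.2525). Regrip from the other two sides and carry.

```bash
python3 - <<'E'
from h import *
pi=np.pi;o=[pi,0,1.466]
robot.goto([.5057,.0008,.17],o)
robot.move_straight([.5057,.0008,.059],vel=.08)
robot.grip(0,strength=40)
s=robot.sense();print(s['opening'],s['wrist_force'],s['tcp_pos'])
robot.move_straight([.5057,.0008,.19],vel=.1)
robot.goto([.5381,-.2523,.20],[pi,0,-.141])
robot.sleep(.2)
s=robot.sense();print(s['t'],s['opening'],s['tcp_pos'],s['tcp_rot'],s['wrist_force'])
f=snap('wrist','w6');snap('scene','s6')
P=cloud(f);k=(P[...,2]>.2)&(P[...,2]<.23)&(abs(P[...,0]-.538)<.02)&(abs(P[...,1]+.2523)<.03)
print(k.sum(),P[k].min(0),P[k].max(0),np.median(P[k],0))
k&=(f['image'].min(-1)>80);print(k.sum(),cv2.minAreaRect(P[k][:,:2].astype(np.float32)))
E
```

```text
0.34779106340191085 [-0.78285998 -0.56221465  4.0251879 ] [0.50593559 0.00078848 0.05936137]
21.15 0.3460925975928689 [ 0.53839142 -0.25043171  0.19993828] [-3.14080256e+00  1.40719608e-04 -1.37403420e-01] [-1.26351596  0.54525861 -1.0855156 ]
9179 [ 0.51800711 -0.26668865  0.20002742] [ 0.55799336 -0.23228991  0.22999905] [ 0.53952632 -0.24237537  0.22469457]
102 ((0.5397805571556091, -0.2505083680152893), (0.029914837330579758, 0.036087967455387115), 88.65799713134766)
```

View pics/w6.png

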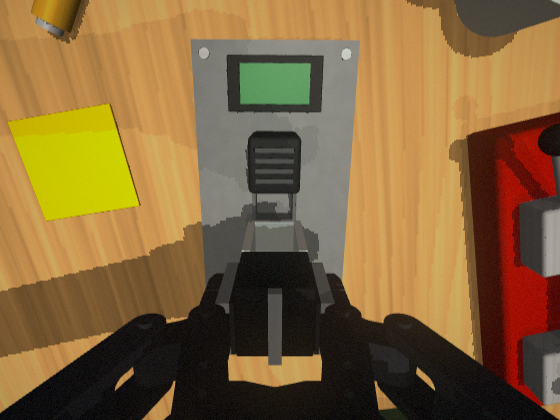

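View pics/s6.png

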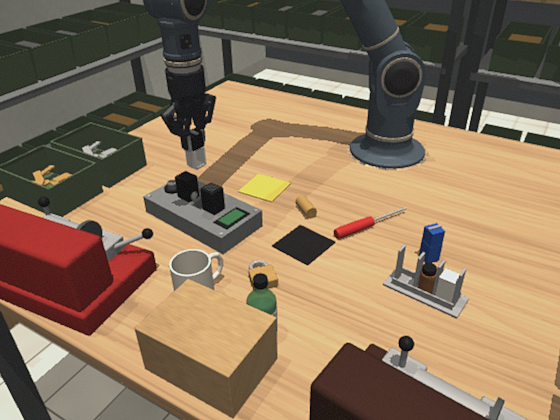

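```bash
python3 - <<'E'
from h import *
pi=np.pi
robot.move_straight([.5381,-.2523,.16],vel=.08,attitude=[pi,0,-.141]);robot.sleep(.3)
s=robot.sense();print(s['t'],s['tcp_pos'],s['tcp_rot'])
f=snap('wrist','w7');P=cloud(f);zt=s['tcp_pos'][2]+.025
q=P-np.array([*s['tcp_pos'][:2],0]);c,sn=np.cos(-.141),np.sin(-.141)
a=q[...,0]*c+q[...,1]*sn;b=-q[...,0]*sn+q[...,1]*c
k=(abs(P[...,2]-zt)<.0025)&(abs(a)<.012)&(abs(b)<.03)
print('top',k.sum(),np.percentile(a[k],[0,2,50,98,100]).round(4),np.percentile(b[k],[0,2,50,98,100]).round(4))
k=(abs(P[...,2]-zt-.004)<.0015)&(abs(a)<.012)&(abs(b)<.03)&(f['image'].min(-1)>60)
print('rib',k.sum(),np.percentile(a[k],[2,50,98]).round(4),np.percentile(b[k],[2,50,98]).round(4),np.polyfit(b[k],a[k],1))
E
```

```text
22.2 [ 0.53832363 -0.25236736  0.16043223] [ 3.14127578e+00 -7.63572618e-04 -1.41044174e-01]
top 3732 [-0.012  -0.0117 -0.0024  0.0116  0.012 ] [-0.0146 -0.0131  0.0031  0.0159  0.0168]
rib 996 [-0.0013  0.0013  0.0034] [-0.0139  0.0013  0.0153] [0.00040805 0.00108121]
```

```bash
python3 - <<'E'
from h import *
x,y=.5375,-.2529
robot.move_straight([x,y,.108],vel=.08)
c=robot.move_straight([x,y,.071],vel=.02,contact_N=8)
s=robot.sense();print(c,s['t'],s['tcp_pos'],s['wrist_force'],s['torque'])
f=snap('scene','s8');cv2.imwrite('pics/c8.png',cv2.resize(f['image'][100:260,120:280],(640,640))[:,:,::-1])
E
```

```text
True 24.5083 [ 0.53748035 -0.25289517  0.0753837 ] [-0.44670275 -0.37912141  4.13336545] [0.00205808 0.15354532 0.01359521]
```

View pics/c8.png

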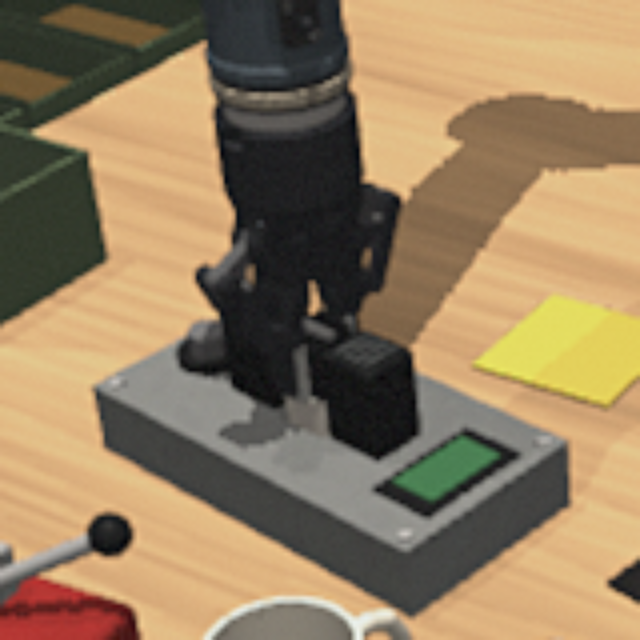

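Contact came at TCP z 0.0754, matching the expected seated height of 0.075. Release, rise, check.

```bash
python3 - <<'E'
from h import *
pi=np.pi
robot.grip(.6);robot.sleep(.4)
robot.move_straight([.5375,-.2529,.20],vel=.1)
robot.grip(0,strength=30)
robot.move_straight([.5242,-.3489,.21],vel=.15);robot.sleep(.2)
s=robot.sense();print(s['t'],s['tcp_pos'],s['wrist_force'],s['opening'])
f=snap('wrist','w9');P=cloud(f);z=P[...,2]
L=(abs(P[...,0]-.538)<.025)&(abs(P[...,1]+.252)<.021)
k=L&(abs(z-.1)<.0025);print('top',k.sum(),cv2.minAreaRect(P[k][:,:2].astype(np.float32)),np.median(z[k]))
k=L&(z>.1025)&(z<.108)&(f['image'].min(-1)>60);print('rib',k.sum(),cv2.minAreaRect(P[k][:,:2].astype(np.float32)),np.median(z[k]))
E
```

```text
28.25 [ 0.52456501 -0.34752952  0.2101204 ] [0.92910059 0.07551756 0.09096041] 0.0016702047236096579
top 1889 ((0.5387583374977112, -0.25198614597320557), (0.04809386655688286, 0.03147879242897034), 79.06280517578125) 0.10043785080908088
rib 340 ((0.5382529497146606, -0.2519807815551758), (0.029558129608631134, 0.004027839750051498), 82.13339233398438) 0.10451596514862938
```

View pics/w9.png

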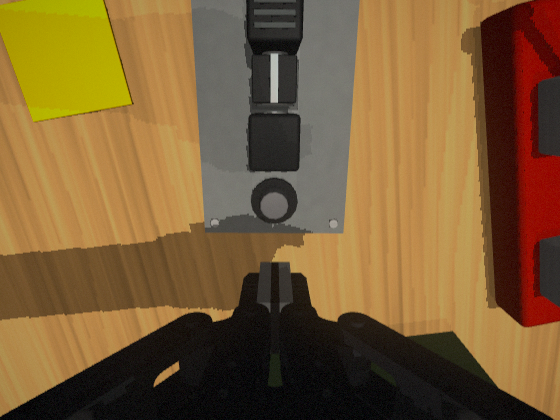

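The cell is seated: rib top at z 0.1045, centre (.538,−.252), square to the well within about 0.3°. Now the key, first click, in small force-checked steps.

```bash
python3 - <<'E'
from h import *
x,y=.5242,-.3489
robot.move_straight([x,y,.082],vel=.12);robot.sleep(.3)
b=np.mean([robot.sense()['wrist_force'][2] for _ in range(3)]);print('base',b,robot.sense()['t'],robot.sense()['tcp_pos'])
c=robot.move_straight([x,y,.0685],vel=.012,contact_N=5)
for i in range(10):
    robot.sleep(.15)
    s=robot.sense();F=s['wrist_force'][2]-b;z=s['tcp_pos'][2];print(c,round(s['t'],2),z.round(5),F.round(2))
    if F>=5 : break
    robot.move_straight([x,y,z-.0004 if i==0 else zc-.0004],vel=.01); zc=(z-.0004 if i==0 else zc-.0004)
E
```

```text
base 0.32080488244733524 29.8167 [ 0.52432644 -0.34905303  0.08241056]
True 30.84 0.07116 5.62
```

```bash
python3 - <<'E'
from h import *
x,y=.5242,-.3489;b=.32
for i in range(4):
    robot.sleep(.3);s=robot.sense();print(round(s['t'],2),s['tcp_pos'][2].round(5),(s['wrist_force'][2]-b).round(2))
f=snap('scene','s10')
c=robot.move_straight([x,y,.0605],vel=.012,contact_N=14)
for i in range(2):
    robot.sleep(.15);s=robot.sense();print(c,round(s['t'],2),s['tcp_pos'][2].round(5),(s['wrist_force'][2]-b).round(2))
E
```

```text
31.14 0.07113 4.51
31.44 0.07111 4.94
31.74 0.07109 4.68
32.04 0.07115 4.77
True 32.79 0.06796 10.79
True 32.94 0.068 10.85
```

```bash
python3 - <<'E'
from h import *
x,y=.5242,-.3489;b=.32;z=.0675
for i in range(14):
    robot.move_straight([x,y,z],vel=.01);robot.sleep(.15)
    s=robot.sense();F=s['wrist_force'][2]-b;print(round(s['t'],2),z,s['tcp_pos'][2].round(5),F.round(2))
    if F>16: break
    z-=.0005
E
```

```text
33.36 0.0675 0.06898 10.63
33.76 0.067 0.06856 11.24
34.16 0.0665 0.06809 12.13
34.56 0.066 0.06763 11.91
34.96 0.0655 0.0672 12.6
35.36 0.065 0.06696 13.07
35.76 0.0645 0.06689 15.19
36.16 0.064 0.06684 18.16
```

The end stop is reached: z is stuck at about 0.0669 while the force climbs to 18 N. Release and check.

```bash
python3 - <<'E'
from h import *
robot.move_straight([.5242,-.3489,.09],vel=.05)
robot.move_straight([.5242,-.3489,.21],vel=.15);robot.sleep(.5)
s=robot.sense();print(s['t'],s['tcp_pos'],s['wrist_force'])
f=snap('wrist','w11');P=cloud(f);z=P[...,2]
L=(abs(P[...,0]-.538)<.025)&(abs(P[...,1]+.252)<.021)
k=L&(z>.1025)&(z<.108)&(f['image'].min(-1)>60);print('rib',k.sum(),cv2.minAreaRect(P[k][:,:2].astype(np.float32)),np.median(z[k]))
k=(np.hypot(P[...,0]-.5242,P[...,1]+.3489)<.010)&(z>.05)&(z<.08);print('key',np.median(z[k]))
snap('scene','s11')
E
```

```text
38.275 [ 0.52419862 -0.34886502  0.20987169] [-0.30771922 -0.74913686  0.7265832 ]
rib 352 ((0.5383453369140625, -0.25230956077575684), (0.029329191893339157, 0.004557569976896048), 81.6788330078125) 0.1045400270188531
key 0.06543661188264924
```

View pics/s11.png

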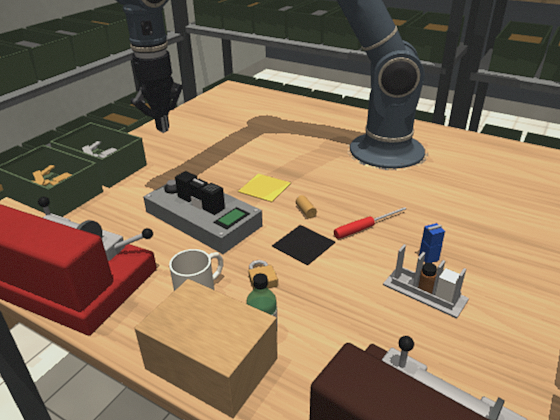

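The cell is seated between the towers (200,195), the key is up, the arm is clear and the bystanders are in place. Handing in.

```bash
python3 -c "
from plant import robot
robot.close_job();print(robot.sense()['t'])"
```

```text
the job is handed in; nothing more can be done
the job is handed in; nothing more can be done
```

The job is done and handed in at about 38 s of the 72 s allowed; no verdict was reported.

- **Cell:** I lifted the black-headed cell straight up out of the rack and stood it on the black pad and let go. I then took it again by its other two faces, lowered it into the well and let go.
- **Key:** I held it at the first click for about 1.5 s. I then pressed it to its end stop (18 N, with no further travel) and released it.
- **Last checks:**
  - The rib top measured z = 0.1045 m, against 0.104 m expected for a fully seated cell.
  - The rib's centre is about 0.5 mm from the measured well centre, and its heading is within about 0.3° of the light path.
  - The key top is back at 0.0654 m, against 0.065 m unpressed.
  - The other objects look unmoved in the scene picture.
- **What disagreed:**
  - The hold force at the first click settled at about 4.7 N, a little under the suggested 5 to 7 N. The tool height put the key about 4.8 mm down, so it should still count as held there.
  - The first deep push stopped early at about 11 N, so I pressed on in small steps to the end stop.

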